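# Pull a tenon joint shut with a trigger clamp, then release and draw the clamp back

## Robot

A 6-joint arm with a two-finger parallel gripper is mounted at the origin on a cart in front of the work surface, level with it; the furniture and walls round the work are solid. World frame = base frame: x ahead of the robot, y to its left, z up, the work surface at z = 0. Lengths are in m, angles in degrees, forces in N, time in s.
With the tool pointing down it reaches from about 0.35 to 0.875 m from the base axis. Payload 4.2 kg.
Tool frame: the origin (TCP) lies at the very end of the fingers, on their centre line; the grasp point (between the pads) lies 19 mm behind it (r.grip_point_offset is the distance from the TCP to the grasp point, in m); z points along the fingers, y is the line along which they close (so a half turn about z gives the same grasp; the last joint's range is limited). The gripper opens to 87 mm and grips with 3 to 60 N. Pads are 19 mm wide; open, the fingers measure 117 mm over their backs; the gripper's body (75 mm by 190 mm) begins 51 mm behind the grasp point.
Start: joints at [79.504, 22.042, 0.453, 0, -68.411, -14.817], TCP at [0.267, 0.565, 0.223] pointing down, gripper open.
Joint ranges: [-179.83, 179.83], [-69.29, 118.12], [-61.27, 80.66], [-181.25, 117.63], [-171.15, -9.14], [-177.46, 177.46]. Speed limits (degrees/s): [159.86, 159.86, 180, 180, 180, 180].

## Interface

Orientations are given as a 3x3 rotation matrix whose columns are the frame's x, y, z axes.
In Python, from station import r gives the robot as it stands.
- The arm moves only by the tool move_arm, never from a script. Its argument "series" is a list of rows, each a list of 3 entries, a list of its own where there are three numbers: the turn, a rotation vector about the tool's x, y, z as a fraction of full scale, then the shift along the tool's x, y, z as a fraction of full scale, then the opening, from 0 (shut) to 1 (fully open). A call has 1 to 12 rows; each row shifts and turns the commanded pose from where the row before left it, along the tool's axes as they then stand; what a row does not reach is not made up. Full scale, the value 1, is 0.5 m for a shift and 0.1 rad for a turn. A row lasts 1/10 s, in which the tool goes at most 50 mm and 8.59 degrees, less where a joint would pass 70% of its speed; a pose out of reach is approached as far as the arm can. A call with a number of a shift or a turn outside -1 to 1 is refused whole. A call with a gripper value outside its range is refused whole. The fingers move at their own pace and stop on an object; the grip force is fixed at half the most. Time passes only in rows, so rows that do not move let the fingers close. It gives the time, the measured TCP pose, the force, the opening and the grip force at its end, in the units of the state.
- r.sense(): the state, without advancing time (a new reading comes with each control period).
- r.capture(name): name is "scene" or "top" or "wrist"; returns a dict with "img" (384x512x3 uint8, red, green, blue), "fx", "fy", "cx", "cy" (pixels), "origin" and "orientation" of the camera in the world. Camera axes: x right, y up, looking along -z (the intrinsics and any distortion apply to the point x, -y, -z); pixel columns grow to the right and rows downward; lengths in m; the calibration is good to about 2 mm. A picture is of the moment at which its call begins. There is no depth.
- r.finish_job(): hands the job in; it is judged then, once.
Trained networks look in the newest picture that a camera, given by its name, has taken for a name from the list of things; names that differ only in an ending like _2 or _b are one class to them, and where a whole thing is asked for, a point or a joint stands for the part that bears it (a point fixed in the world has none). Each returns a list of dicts, best first, with "score" (0 to 1); they miss things now and then, are a little off and sometimes report something else, mostly with a low value. They report only what shows in the picture. A call takes as long as a camera call.
- r.cut_out(target, camera): "pixels" (384x512 bool, what is visible of it) and "centre" ([column, row] in pixels, amid what is visible of it).
- r.pinpoint(target, camera): "centre" ([column, row] in pixels: a listed point, or the origin of a listed thing).
The state is a dict: "time_s": time; "joints": joint angles; "joint_velocities": joint speeds; "effort": joint torques, N m; "tcp_pos": TCP position; "ee_rot": TCP orientation; "wrist_force": force on the tool from outside, world axes, zero at the start; "moment": the same for the moment, N m; "gripper_width": opening from 0.0 (shut) to 1.0 (fully open); "gripper_force": force on a finger pad.
Only numpy, scipy, OpenCV 4.12 (cv2) and the standard library are available. Lean on these libraries where they do the work, as an engineer would, in place of code of your own. Each camera call takes 0.05 s, during which the arm holds its last target. There are 200 camera calls.

## Task

The rail's tenon is only part-way into the post in the gluing jig. Pump the trigger of the jig's bar clamp until the rail's shoulder is pulled up shut and tight against the post, going by the feel of the trigger and stopping before the jaw bruises the wood. Then press the clamp's release lever back and slide the clamp head fully home against its stop collar, leaving the joint shut.

Things in the scene. Friction and masses are not known exactly. Their poses are not given: they have to be found in the camera images.
- clamp_jig: gluing jig: plywood board 390x140x18 screwed to the bench, origin under its centre; x runs along the clamp's bar towards the post, z up (mm below: this frame; h = clamp_head reading). 98 high steel brackets at x = -178 and 179 carry a notched flat bar, 12 thick, top z = 89, at y = 0. A wooden post lies across the board at x = 110 to 155, top z = 56. Only the clamp stands above bar and brackets
- rail: light wooden rail, 100 long, 40 wide, 36 high, along x under the bar between two guide strips; origin at the foot of its shoulder (the end at the post). In the jig frame its x is 110 when the joint is shut; 110 minus it is the open gap, 10 to 18 at the start. The tight tenon takes about 8 N to push and stays where pushed
- clamp_head (a joint): slide of the black clamp head on the bar, m: 0 = home, back against the stop collar; grows towards the post; 0 to 0.012 at the start. It carries jaw, handle, trigger and release lever. A pawl lets it go forward only, in 8 mm clicks (it may slip back within a click), until the release lever is pressed. The jaw meets the shut rail somewhere from 0.033 to 0.0375, to be felt at the trigger
- jaw_pad: jaw under the head, 32x32, with a rubber face; origin at x = -27.5 + h, z = 37. It is sprung: gives 1 mm per 60 N. The face is screwed out 0 to 4.3 beyond the origin, set by hand and not measured. Above 36 N it bruises the rail
- trigger (a joint): grey upright trigger, hinge, rad: 0 at rest, grows as it is pushed back (-x) towards the handle, dead stop at 0.43; springs back. Pivot x = -62 + h, z = 53.5; blade 10 thick, 22 wide, top z = 168. A full squeeze advances the head by a click. Pushed at z = 140: 4 to 8 N running free, 8 to 14 as the tenon slides (more if hurried), 19 to 25 held steady when shut and tight, over 27 bruises the rail
- trigger_face (a point): point on the trigger's front face, half-way across: at rest x = -52 + h, z = 144. The black handle behind it slopes back, its top at z = 169; about 72 over trigger and handle here
- release_lever (a joint): short dark steel paddle low in front of the trigger, hinge, rad: 0 at rest (leaning forward 0.2; up to 0.18 while its pawl rides on a tooth), 0.50 fully pressed. Push its top back (-x, towards the trigger) with 2 to 8 N; springs back. Fully pressed, it frees the head, and pushing on in -x with about 9 N carries the head back until it stops dead at the collar
- lever_top (a point): centre of the lever's rounded top edge, 26 wide, 6 thick: at rest x = -25 + h, z = 121 (foot z = 96); fully pressed 20 further back, then about 4 clear of the resting trigger's face

How it is judged (in metres and radians):
On the way, in this order (a step that is already met when the one before it is completed fails the run):
1. by the squeezed trigger the joint is pulled shut (gap under 1.5 mm) with the jaw pressing on the rail by more than 18 N (x of rail in the frame of clamp_jig above 0.1085 m and contact force between jaw_pad and rail above 18 N and value of joint trigger above 0.02 rad), for 0.1 s.
2. with the release lever pressed the head is drawn back off the rail (value of joint release_lever above 0.3 rad and value of joint clamp_head below 0.028 m and contact force between jaw_pad and rail below 1 N), for 0.05 s.
At the end, for the whole second after the job is handed in: the clamp head is back within 4 mm of its home stop, the rail's shoulder is shut on the post to 1.5 mm, and trigger and release lever have sprung back (value of joint clamp_head below 0.004 m and x of rail in the frame of clamp_jig above 0.1085 m and value of joint trigger below 0.06 rad and value of joint release_lever below 0.25 rad); the robot touches nothing.
It fails at once if the jaw pad presses on the rail with more than 36 N and bruises it (contact force between jaw_pad and rail above 36 N).
It also fails if it takes over 61 s, if anything falls off the work surface, if the arm or the gripper's body presses on something with over 40 N, if the wrist force passes 120 N, or if a joint passes its speed limit or range.

## Working session

There is one attempt and no reset: what is moved stays moved. The work goes in short steps, Python scripts to look and compute and a tool call to move; the robot and the scene stay as the last step left them, time stands still between calls to the robot, and variables do not carry over. Pictures are saved under pics/ and viewed, at most 10 in all, crops included, and the job is handed in when it is done.

Besides the shell and the picture viewer there is one more tool, called after "Emit:" as a command line: name --argument value ..., lists and objects as JSON in quotes. move_arm: Moves the arm, as the interface text tells. Its arguments: {"type":"object","properties":{"series":{"type":"array"}},"required":["series"]}

```bash
mkdir -p pics
cat > h.py <<'E'
import numpy as np,cv2
from station import r
def ray(c,px):
    R=np.array(c["orientation"]);d=R@np.array([(px[0]-c["cx"])/c["fx"],-(px[1]-c["cy"])/c["fy"],-1])
    return np.array(c["origin"]),d/np.linalg.norm(d)
def save(c,n): cv2.imwrite(f"pics/{n}.png",np.array(c["img"])[:,:,::-1])
def tri(rs):
    A=np.zeros((3,3));b=np.zeros(3);
    for o,d in rs: P=np.eye(3)-np.outer(d,d);A+=P;b+=P@o
    p=np.linalg.solve(A,b);return p,[np.linalg.norm((np.eye(3)-np.outer(d,d))@(p-o)) for o,d in rs]
E
python3 - <<'E'
from h import *
np.set_printoptions(precision=4,suppress=True)
C={}
for n in ["scene","top"]:
    c=r.capture(n);C[n]=c;save(c,n)
    print(n,c["fx"],c["fy"],c["cx"],c["cy"],np.array(c["origin"]),np.array(c["orientation"]).tolist(), [k for k in c])
P={}
for t in ["clamp_jig","rail","clamp_head","jaw_pad","trigger","trigger_face","release_lever","lever_top"]:
    for n in C:
        q=r.pinpoint(t,n)[:2];print(t,n,[(np.round(a["centre"],1),round(a["score"],2)) for a in q])
        if q:P[t,n]=q[0]["centre"]
    if (t,"scene") in P and (t,"top") in P: print(t,*tri([ray(C[n],P[t,n]) for n in C]))
s=r.sense();print({k:np.round(s[k],3).tolist() for k in s})
i=np.hstack([C[n]["img"] for n in C]);
E
python3 -c "
import cv2,numpy as np
a=[cv2.imread('pics/%s.png'%n) for n in('scene','top')]
cv2.imwrite('pics/both.png',cv2.resize(np.vstack(a),(600,900))[:0] if 0 else cv2.resize(np.hstack(a),(800,300)))"
```

```text
scene 361.52823690664013 361.52823690664013 249.30286992404166 192.7576219538403 [ 0.0369 -0.257   0.7417] [[0.5204081718076158, 0.6156155215121876, -0.5917709560202599], [-0.8538595496255579, 0.3832360181573444, -0.3522130376634896], [0.009960131981768483, 0.6885838250062086, 0.7250883475209933]] ['img', 'fx', 'fy', 'cx', 'cy', 'origin', 'orientation']
top 448.42712800255083 448.42712800255083 261.74630760290864 196.76382523416694 [0.394  0.0562 0.9672] [[-0.01149914077483468, 0.9894678724591759, -0.1442951805589935], [-0.9999254000969134, -0.011973078799789613, -0.0024165316223027813], [-0.0041187379703129705, 0.14425662811519624, 0.9895317383704101]] ['img', 'fx', 'fy', 'cx', 'cy', 'origin', 'orientation']
clamp_jig scene [(array([238.9, 229.9]), 0.62)]
clamp_jig top [(array([264.4, 206. ]), 0.87)]
clamp_jig [0.5131 0.0542 0.005 ] [np.float64(0.001449873393147789), np.float64(0.0014498733931478766)]
rail scene [(array([204.5, 219.1]), 0.76), (array([240.8, 228.4]), 0.38)]
rail top [(array([222.1, 215.8]), 0.67)]
rail [0.4916 0.1455 0.0121] [np.float64(0.002201132415244914), np.float64(0.002201132415244925)]Traceback (most recent call last):
  File "<stdin>", line 10, in <module>
ValueError: it knows: clamp_jig, jaw_pad, lever_top, rail, trigger_face
```

View pics/scene.png

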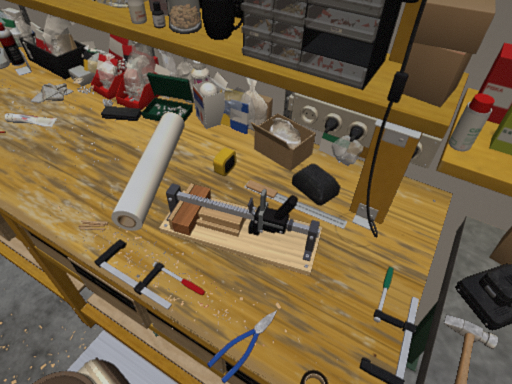

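View pics/top.png

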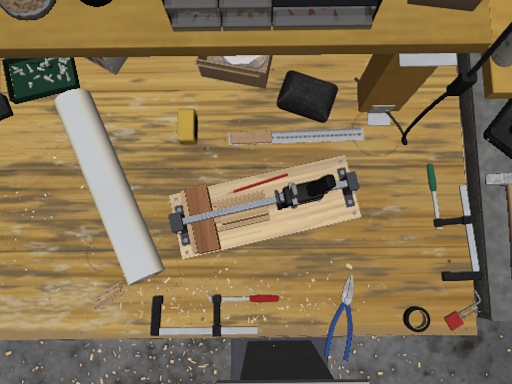

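The jig lies near the centre of both pictures. Its post is at the left (top view about (200,218)), the black head is at about (305,190), and the bar runs from (178,222) to (352,180). Next I get the other points, and the yaw from the board's outline.

Run:
```python
from h import *
np.set_printoptions(precision=4,suppress=True)
C={n:r.capture(n) for n in ["scene","top"]}
P={}
for t in ["clamp_jig","rail","jaw_pad","trigger_face","lever_top"]:
    R=[]
    for n in C:
        q=r.pinpoint(t,n)[:2];print(t,n,[(np.round(a["centre"],1),round(a["score"],2)) for a in q])
        if q:R.append(ray(C[n],q[0]["centre"]))
    if len(R)==2:print(t,*tri(R))
m=r.cut_out("clamp_jig","top")[0]["pixels"].astype(np.uint8)
b=cv2.boxPoints(cv2.minAreaRect(cv2.findNonZero(m)))
W=[]
for p in b:
    o,d=ray(C["top"],p);W.append((o+d*(0.018-o[2])/d[2])[:2])
W=np.array(W);print(W,W.mean(0));
for i in range(4):
    e=W[i]-W[i-1];print(np.linalg.norm(e),np.degrees(np.arctan2(e[1],e[0])))
s=r.sense();print({k:np.round(s[k],3).tolist() for k in s})
```

```text
clamp_jig scene [(array([238.1, 230.5]), 0.68)]
clamp_jig top [(array([267.3, 206.8]), 0.84), (array([221.1, 217.5]), 0.43)]
clamp_jig [0.5086 0.0502 0.011 ] [np.float64(0.00438565006617207), np.float64(0.00438565006617201)]
rail scene [(array([201.7, 218.8]), 0.91)]
rail top [(array([219.9, 216.7]), 0.58)]
rail [0.4889 0.151  0.0129] [np.float64(0.003351079519132138), np.float64(0.0033510795191321044)]
jaw_pad scene [(array([250.1, 229.2]), 0.54)]
jaw_pad top [(array([277.4, 197.7]), 0.62)]
jaw_pad [0.5288 0.0277 0.0093] [np.float64(0.0036877817108312404), np.float64(0.003687781710831277)]
trigger_face scene [(array([261.3, 196.4]), 0.58)]
trigger_face top [(array([289. , 190.9]), 0.64)]
trigger_face [0.5257 0.0055 0.1461] [np.float64(0.0026566101901544124), np.float64(0.002656610190154461)]
lever_top scene [(array([238.5, 232.9]), 0.17)]
lever_top top [(array([277. , 197.4]), 0.47)]
lever_top [0.5198 0.0394 0.0017] [np.float64(0.01903873329676952), np.float64(0.01903873329676957)]
[[ 0.5426  0.272 ]
 [ 0.6341 -0.1361]
 [ 0.4879 -0.1633]
 [ 0.4001  0.2363]] [0.5162 0.0522]
0.14687730645486277 14.045252810068844
0.4181959281757892 -77.35050887301544
0.14876163949126914 -169.45837945607732
0.4091507381264917 102.39360932688079
{'time_s': 0.95, 'joints': [79.504, 22.043, 0.453, -0.0, -68.412, -14.817], 'joint_velocities': [0.02, -0.007, 0.083, 0.034, 0.075, -0.016], 'effort': [0.001, -39.047, 18.763, 4.225, 0.015, -0.0], 'tcp_pos': [0.267, 0.565, 0.223], 'ee_rot': [[0.904, -0.428, -0.0], [-0.428, -0.904, -0.0], [0.0, 0.0, -1.0]], 'wrist_force': [-0.685, -0.526, 0.026], 'moment': [-0.056, 0.046, -0.057], 'gripper_force': 0.0, 'gripper_width': 1.005}
```

Emit:
move_arm --series '[[[0, 0, 0], [0.076, 0.063, -0.005], 0], [[0, 0, 0], [0.076, 0.063, -0.005], 0], [[0, 0, 0], [0.076, 0.063, -0.005], 0], [[0, 0, 0], [0.076, 0.063, -0.005], 0], [[0, 0, 0], [0.076, 0.063, -0.005], 0], [[0, 0, 0], [0.076, 0.063, -0.005], 0], [[0, 0, 0], [0.076, 0.063, -0.005], 0], [[0, 0, 0], [0.076, 0.063, -0.005], 0], [[0, 0, 0], [0.076, 0.063, -0.005], 0], [[0, 0, 0], [0.076, 0.063, -0.005], 0], [[0, 0, 0], [0.076, 0.063, -0.005], 0], [[0, 0, 0], [0.076, 0.063, -0.005], 0]]'

```text
time_s: 2.15
tcp_pos: [0.5184, 0.0263, 0.2531]
ee_rot: [[0.904, -0.427, 0.001], [-0.427, -0.904, 0.0], [0.001, -0.001, -1.0]]
wrist_force: [1.5, 1.1, 0.4]
gripper_width: 0.034
gripper_force: 0.0
```

Emit:
move_arm --series '[[[0, 0, 1], [0, 0, 0], 0], [[0, 0, 1], [0, 0, 0], 0], [[0, 0, 1], [0, 0, 0], 0], [[0, 0, 1], [0, 0, 0], 0], [[0, 0, 1], [0, 0, 0], 0], [[0, 0, 1], [0, 0, 0], 0], [[0, 0, 1], [0, 0, 0], 0], [[0, 0, 1], [0, 0, 0], 0], [[0, 0, 1], [0, 0, 0], 0], [[0, 0, 0], [0, 0, 0], 0]]'

```text
time_s: 3.15
tcp_pos: [0.5178, 0.0283, 0.2526]
ee_rot: [[0.227, -0.974, 0.0], [-0.974, -0.227, 0.0], [-0.0, -0.0, -1.0]]
wrist_force: [-0.6, -0.8, 0.4]
gripper_width: 0.003
gripper_force: 0.0
```

Run:
```python
from h import *
np.set_printoptions(precision=4,suppress=True)
c=r.capture("wrist");save(c,"w1");print(c["origin"])
u=np.array([-.222,.975,0]);J=np.array([.513,.053,0])
for t,z in [("trigger_face",.144),("lever_top",.121),("rail",0),("clamp_jig",0),("jaw_pad",.037)]:
    for a in r.pinpoint(t,"wrist")[:2]:
        o,d=ray(c,a["centre"]);p=o+d*(z-o[2])/d[2];print(t,a["score"],np.round(a["centre"]),p,(p-J)@u,(p-J)@[-.975,-.222,0])
s=r.sense();print({k:np.round(s[k],4).tolist() for k in s if k!="effort"})
```

```text
[ 0.5346 -0.0419  0.4154]
trigger_face 0.86 [250. 161.] [0.5258 0.0029 0.144 ] -0.05166892122718121 -0.0013864701114383335
lever_top 0.6 [252. 184.] [0.519  0.0278 0.121 ] -0.025902523542815956 -0.00026133630797422114
clamp_jig 0.82 [248. 181.] [0.5184 0.0535 0.    ] -0.0007258726290996655 -0.005416892762588234
jaw_pad 0.75 [251. 179.] [0.5162 0.0424 0.037 ] -0.01099757238736968 -0.0007360705852041794
jaw_pad 0.46 [252. 168.] [0.5184 0.0287 0.037 ] -0.024926075170406885 0.00017813174071880866
{'time_s': 3.45, 'joints': [21.0793, 10.393, -11.4882, -0.0012, -68.1145, -7.9083], 'joint_velocities': [0.038, 0.0833, 0.0367, 0.0514, -0.0443, -0.2084], 'tcp_pos': [0.5178, 0.0283, 0.2526], 'ee_rot': [[0.2278, -0.9737, 0.0001], [-0.9737, -0.2278, 0.0], [-0.0, -0.0001, -1.0]], 'wrist_force': [-0.3407, 0.3682, 0.2475], 'moment': [0.0232, 0.0493, -0.02], 'gripper_force': 0.0, 'gripper_width': 0.0043}
```

View pics/w1.png

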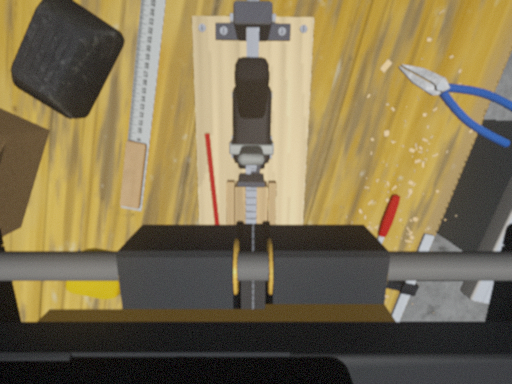

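The wrist view shows the bar upright along column 252, so the yaw is right. The trigger front is at about (250,161) and the lever at (252,184). I go down in front of the trigger.

Emit:
move_arm --series '[[[0, 0, 0], [0, 0, 0.076], 0], [[0, 0, 0], [0, 0, 0.076], 0], [[0, 0, 0], [0, 0, 0.077], 0], [[0, 0, 0], [0.01, 0, 0], 0], [[0, 0, 0], [0.01, 0, 0], 0], [[0, 0, 0], [0, 0, 0], 0]]'

```text
time_s: 4.05
tcp_pos: [0.522, 0.0183, 0.1403]
ee_rot: [[0.227, -0.974, 0.004], [-0.974, -0.227, 0.001], [0.0, -0.004, -1.0]]
wrist_force: [0.2, 0.0, -0.3]
gripper_width: 0.005
gripper_force: 0.0
```

Emit:
move_arm --series '[[[0, 0, 0], [0.004, 0, 0], 0], [[0, 0, 0], [0.004, 0, 0], 0], [[0, 0, 0], [0.004, 0, 0], 0], [[0, 0, 0], [0.004, 0, 0], 0], [[0, 0, 0], [0, 0, 0], 0]]'

```text
time_s: 4.55
tcp_pos: [0.5224, 0.0111, 0.1386]
ee_rot: [[0.227, -0.974, 0.002], [-0.974, -0.227, 0.001], [-0.0, -0.002, -1.0]]
wrist_force: [-0.1, 2.6, 1.9]
gripper_width: 0.003
gripper_force: 1.3
```

Emit:
move_arm --series '[[[0, 0, 0], [0.006, 0, 0], 0], [[0, 0, 0], [0.006, 0, 0], 0], [[0, 0, 0], [0.006, 0, 0], 0], [[0, 0, 0], [0.006, 0, 0], 0], [[0, 0, 0], [0.006, 0, 0], 0], [[0, 0, 0], [0.006, 0, 0], 0], [[0, 0, 0], [0, 0, 0], 0]]'

```text
time_s: 5.25
tcp_pos: [0.526, -0.0056, 0.1378]
ee_rot: [[0.226, -0.974, 0.0], [-0.974, -0.226, 0.003], [-0.002, -0.001, -1.0]]
wrist_force: [-1.5, 9.1, 1.4]
gripper_width: 0.007
gripper_force: 4.5
```

Emit:
move_arm --series '[[[0, 0, 0], [0.006, 0, 0], 0], [[0, 0, 0], [0.006, 0, 0], 0], [[0, 0, 0], [0.006, 0, 0], 0], [[0, 0, 0], [0.006, 0, 0], 0], [[0, 0, 0], [0.006, 0, 0], 0], [[0, 0, 0], [0, 0, 0], 0]]'

```text
time_s: 5.85
tcp_pos: [0.528, -0.0173, 0.136]
ee_rot: [[0.225, -0.974, -0.003], [-0.974, -0.225, 0.008], [-0.008, 0.001, -1.0]]
wrist_force: [-3.5, 19.9, -1.0]
gripper_width: 0.007
gripper_force: 8.8
```

Emit:
move_arm --series '[[[0, 0, 0], [-0.022, 0, 0], 0], [[0, 0, 0], [-0.022, 0, 0], 0], [[0, 0, 0], [-0.022, 0, 0], 0], [[0, 0, 0], [-0.022, 0, 0], 0], [[0, 0, 0], [0, 0, 0], 0]]'

```text
time_s: 6.35
tcp_pos: [0.5186, 0.0221, 0.1378]
ee_rot: [[0.228, -0.974, -0.001], [-0.974, -0.228, -0.001], [0.0, 0.001, -1.0]]
wrist_force: [-0.1, -0.3, -0.2]
gripper_width: 0.005
gripper_force: 0.0
```

```bash
cat > st.py <<'E'
from h import *
np.set_printoptions(precision=4,suppress=True)
u=np.array([-.227,.974,0]);J=np.array([.513,.053,0]);v=np.array([-.974,-.227,0])
s=r.sense();p=s["tcp_pos"];print("tcp u,v,z",(p-J)@u,(p-J)@v,p[2],"F",np.array(s["wrist_force"])@u,s["time_s"])
c={n:r.capture(n) for n in ("top","wrist")}
for n in c:
  for t,z in [("trigger_face",.144),("lever_top",.121),("rail",0.036),("jaw_pad",.037)]:
    for a in r.pinpoint(t,n)[:1]:
        o,d=ray(c[n],a["centre"]);q=o+d*(z-o[2])/d[2];print(n,t,round(a["score"],2),(q-J)@u,(q-J)@v)
E
python3 st.py
```

```text
tcp u,v,z -0.03140877681004535 0.0015346863716979183 0.1377554882504539 F -0.26456653951427656 6.35
top rail 0.61 0.09499180795123455 0.0048973168946198345
```

Emit:
move_arm --series '[[[0, 0, 0], [0.006, 0, 0], 0], [[0, 0, 0], [0.006, 0, 0], 0], [[0, 0, 0], [0, 0, 0], 0]]'

```text
time_s: 7.15
tcp_pos: [0.5208, 0.0155, 0.1383]
ee_rot: [[0.227, -0.974, 0.0], [-0.974, -0.227, 0.0], [-0.0, -0.0, -1.0]]
wrist_force: [-1.2, 2.0, 3.2]
gripper_width: 0.004
gripper_force: 1.3
```

Emit:
move_arm --series '[[[0, 0, 0], [0.006, 0, 0], 0], [[0, 0, 0], [0.006, 0, 0], 0], [[0, 0, 0], [0.006, 0, 0], 0], [[0, 0, 0], [0.006, 0, 0], 0], [[0, 0, 0], [0, 0, 0], 0]]'

```text
time_s: 7.65
tcp_pos: [0.5233, 0.0049, 0.138]
ee_rot: [[0.226, -0.974, -0.0], [-0.974, -0.226, 0.002], [-0.002, -0.0, -1.0]]
wrist_force: [-3.6, 7.1, 4.1]
gripper_width: 0.007
gripper_force: 4.3
```

Emit:
move_arm --series '[[[0, 0, 0], [0.006, 0, 0], 0], [[0, 0, 0], [0.006, 0, 0], 0], [[0, 0, 0], [0.006, 0, 0], 0], [[0, 0, 0], [0, 0, 0], 0]]'

```text
time_s: 8.05
tcp_pos: [0.525, -0.0035, 0.1367]
ee_rot: [[0.226, -0.974, -0.001], [-0.974, -0.226, 0.003], [-0.003, 0.0, -1.0]]
wrist_force: [-1.6, 8.6, -3.9]
gripper_width: 0.005
gripper_force: 3.3
```

Emit:
move_arm --series '[[[0, 0, 0], [0.006, 0, 0], 0], [[0, 0, 0], [0.006, 0, 0], 0], [[0, 0, 0], [0, 0, 0], 0]]'

```text
time_s: 8.35
tcp_pos: [0.526, -0.0088, 0.1364]
ee_rot: [[0.226, -0.974, -0.002], [-0.974, -0.226, 0.004], [-0.004, 0.001, -1.0]]
wrist_force: [-2.4, 9.7, -2.7]
gripper_width: 0.002
gripper_force: 4.4
```

Emit:
move_arm --series '[[[0, 0, 0], [0.004, 0, 0], 0], [[0, 0, 0], [0, 0, 0], 0]]'

```text
time_s: 8.55
tcp_pos: [0.5262, -0.0093, 0.1362]
ee_rot: [[0.225, -0.974, -0.002], [-0.974, -0.225, 0.006], [-0.006, 0.001, -1.0]]
wrist_force: [-3.6, 16.0, -2.4]
gripper_width: 0.006
gripper_force: 7.0
```

Emit:
move_arm --series '[[[0, 0, 0], [0.002, 0, 0], 0], [[0, 0, 0], [0, 0, 0], 0], [[0, 0, 0], [-0.022, 0, 0], 0], [[0, 0, 0], [-0.022, 0, 0], 0], [[0, 0, 0], [-0.022, 0, 0], 0], [[0, 0, 0], [-0.022, 0, 0], 0], [[0, 0, 0], [0, 0, 0], 0]]'

```text
time_s: 9.25
tcp_pos: [0.5172, 0.03, 0.1379]
ee_rot: [[0.228, -0.974, -0.0], [-0.974, -0.228, -0.001], [0.0, 0.001, -1.0]]
wrist_force: [-0.1, -0.3, 0.6]
gripper_width: 0.008
gripper_force: 0.0
```

Emit:
move_arm --series '[[[0, 0, 0], [0.006, 0, 0], 0], [[0, 0, 0], [0.006, 0, 0], 0], [[0, 0, 0], [0.006, 0, 0], 0], [[0, 0, 0], [0, 0, 0], 0]]'

```text
time_s: 9.65
tcp_pos: [0.5196, 0.0199, 0.1381]
ee_rot: [[0.226, -0.974, -0.0], [-0.974, -0.226, 0.0], [-0.0, 0.0, -1.0]]
wrist_force: [-2.2, 2.7, 2.5]
gripper_width: 0.001
gripper_force: 1.3
```

Emit:
move_arm --series '[[[0, 0, 0], [0.006, 0, 0], 0], [[0, 0, 0], [0.006, 0, 0], 0], [[0, 0, 0], [0.006, 0, 0], 0], [[0, 0, 0], [0, 0, 0], 0]]'

```text
time_s: 10.05
tcp_pos: [0.5213, 0.0126, 0.1379]
ee_rot: [[0.226, -0.974, -0.001], [-0.974, -0.226, 0.002], [-0.002, 0.0, -1.0]]
wrist_force: [-4.1, 7.6, 3.1]
gripper_width: 0.006
gripper_force: 4.3
```

Emit:
move_arm --series '[[[0, 0, 0], [0.006, 0, 0], 0], [[0, 0, 0], [0.006, 0, 0], 0], [[0, 0, 0], [0.006, 0, 0], 0], [[0, 0, 0], [0, 0, 0], 0]]'

```text
time_s: 10.45
tcp_pos: [0.523, 0.0041, 0.1366]
ee_rot: [[0.226, -0.974, -0.002], [-0.974, -0.226, 0.003], [-0.003, 0.001, -1.0]]
wrist_force: [-1.9, 8.3, -2.9]
gripper_width: 0.005
gripper_force: 3.2
```

Emit:
move_arm --series '[[[0, 0, 0], [0.006, 0, 0], 0], [[0, 0, 0], [0.006, 0, 0], 0], [[0, 0, 0], [0, 0, 0], 0]]'

```text
time_s: 10.75
tcp_pos: [0.5239, -0.0, 0.1358]
ee_rot: [[0.225, -0.974, -0.002], [-0.974, -0.225, 0.006], [-0.006, 0.001, -1.0]]
wrist_force: [-2.9, 14.6, -4.8]
gripper_width: 0.001
gripper_force: 5.7
```

Emit:
move_arm --series '[[[0, 0, 0], [0.004, 0, 0], 0], [[0, 0, 0], [0, 0, 0], 0]]'

```text
time_s: 10.95
tcp_pos: [0.5242, -0.0015, 0.1357]
ee_rot: [[0.225, -0.974, -0.003], [-0.974, -0.225, 0.006], [-0.007, 0.001, -1.0]]
wrist_force: [-3.5, 15.9, -4.4]
gripper_width: 0.003
gripper_force: 6.5
```

Emit:
move_arm --series '[[[0, 0, 0], [0.002, 0, 0], 0], [[0, 0, 0], [0, 0, 0], 0]]'

```text
time_s: 11.15
tcp_pos: [0.5243, -0.0017, 0.1357]
ee_rot: [[0.225, -0.974, -0.003], [-0.974, -0.225, 0.007], [-0.008, 0.001, -1.0]]
wrist_force: [-3.2, 19.2, -4.4]
gripper_width: 0.001
gripper_force: 7.9
```

Emit:
move_arm --series '[[[0, 0, 0], [-0.022, 0, 0], 0], [[0, 0, 0], [-0.022, 0, 0], 0], [[0, 0, 0], [-0.022, 0, 0], 0], [[0, 0, 0], [-0.022, 0, 0], 0], [[0, 0, 0], [0, 0, 0], 0]]'

```text
time_s: 11.65
tcp_pos: [0.5156, 0.0378, 0.1381]
ee_rot: [[0.229, -0.974, 0.0], [-0.974, -0.229, -0.0], [0.0, 0.0, -1.0]]
wrist_force: [-1.0, -0.3, 0.1]
gripper_width: 0.008
gripper_force: 0.0
```

Emit:
move_arm --series '[[[0, 0, 0], [0.006, 0, 0], 0], [[0, 0, 0], [0.006, 0, 0], 0], [[0, 0, 0], [0.006, 0, 0], 0], [[0, 0, 0], [0, 0, 0], 0]]'

```text
time_s: 12.05
tcp_pos: [0.5179, 0.0278, 0.1382]
ee_rot: [[0.226, -0.974, 0.0], [-0.974, -0.226, 0.0], [-0.0, -0.0, -1.0]]
wrist_force: [-2.2, 2.6, 3.0]
gripper_width: 0.008
gripper_force: 1.3
```

Emit:
move_arm --series '[[[0, 0, 0], [0.004, 0, 0], 0], [[0, 0, 0], [0.004, 0, 0], 0], [[0, 0, 0], [0, 0, 0], 0]]'

```text
time_s: 12.35
tcp_pos: [0.5186, 0.0248, 0.1382]
ee_rot: [[0.226, -0.974, 0.0], [-0.974, -0.226, 0.001], [-0.001, -0.0, -1.0]]
wrist_force: [-3.1, 5.2, 4.4]
gripper_width: 0.001
gripper_force: 3.1
```

Emit:
move_arm --series '[[[0, 0, 0], [0.004, 0, 0], 0], [[0, 0, 0], [0.004, 0, 0], 0], [[0, 0, 0], [0, 0, 0], 0]]'

```text
time_s: 12.65
tcp_pos: [0.5193, 0.0221, 0.1382]
ee_rot: [[0.226, -0.974, -0.0], [-0.974, -0.226, 0.003], [-0.003, -0.001, -1.0]]
wrist_force: [-4.8, 9.5, 5.4]
gripper_width: 0.008
gripper_force: 5.8
```

Emit:
move_arm --series '[[[0, 0, 0], [0.004, 0, 0], 0], [[0, 0, 0], [0.004, 0, 0], 0], [[0, 0, 0], [0, 0, 0], 0]]'

```text
time_s: 12.95
tcp_pos: [0.52, 0.0188, 0.1379]
ee_rot: [[0.226, -0.974, -0.0], [-0.974, -0.226, 0.004], [-0.004, -0.001, -1.0]]
wrist_force: [-5.1, 11.9, 4.4]
gripper_width: 0.006
gripper_force: 6.6
```

Emit:
move_arm --series '[[[0, 0, 0], [0.004, 0, 0], 0], [[0, 0, 0], [0.004, 0, 0], 0], [[0, 0, 0], [0, 0, 0], 0]]'

```text
time_s: 13.25
tcp_pos: [0.5208, 0.0152, 0.1374]
ee_rot: [[0.226, -0.974, -0.001], [-0.974, -0.226, 0.004], [-0.005, -0.0, -1.0]]
wrist_force: [-4.3, 13.1, 1.9]
gripper_width: 0.006
gripper_force: 6.8
```

Emit:
move_arm --series '[[[0, 0, 0], [0.004, 0, 0], 0], [[0, 0, 0], [0.004, 0, 0], 0], [[0, 0, 0], [0, 0, 0], 0]]'

```text
time_s: 13.55
tcp_pos: [0.5215, 0.0115, 0.1365]
ee_rot: [[0.226, -0.974, -0.001], [-0.974, -0.226, 0.005], [-0.005, 0.0, -1.0]]
wrist_force: [-3.2, 11.5, -2.7]
gripper_width: 0.004
gripper_force: 5.7
```

Emit:
move_arm --series '[[[0, 0, 0], [0.004, 0, 0], 0], [[0, 0, 0], [0, 0, 0], 0]]'

```text
time_s: 13.75
tcp_pos: [0.5218, 0.0099, 0.1361]
ee_rot: [[0.226, -0.974, -0.002], [-0.974, -0.226, 0.006], [-0.006, 0.0, -1.0]]
wrist_force: [-2.5, 15.1, -4.4]
gripper_width: 0.003
gripper_force: 6.2
```

Emit:
move_arm --series '[[[0, 0, 0], [0.002, 0, 0], 0], [[0, 0, 0], [0, 0, 0], 0], [[0, 0, 0], [0, 0, 0], 0]]'

```text
time_s: 14.05
tcp_pos: [0.522, 0.0092, 0.1359]
ee_rot: [[0.226, -0.974, -0.002], [-0.974, -0.226, 0.006], [-0.006, 0.001, -1.0]]
wrist_force: [-2.8, 14.3, -4.9]
gripper_width: 0.004
gripper_force: 6.3
```

Emit:
move_arm --series '[[[0, 0, 0], [0.002, 0, 0], 0], [[0, 0, 0], [0.002, 0, 0], 0], [[0, 0, 0], [0, 0, 0], 0]]'

```text
time_s: 14.35
tcp_pos: [0.5223, 0.0072, 0.1358]
ee_rot: [[0.226, -0.974, -0.002], [-0.974, -0.226, 0.006], [-0.006, 0.001, -1.0]]
wrist_force: [-2.6, 15.6, -5.0]
gripper_width: 0.011
gripper_force: 6.1
```

Emit:
move_arm --series '[[[0, 0, 0], [0.002, 0, 0], 0], [[0, 0, 0], [0, 0, 0], 0]]'

```text
time_s: 14.55
tcp_pos: [0.5225, 0.0063, 0.1358]
ee_rot: [[0.226, -0.974, -0.002], [-0.974, -0.226, 0.006], [-0.006, 0.001, -1.0]]
wrist_force: [-2.9, 14.9, -5.2]
gripper_width: 0.002
gripper_force: 6.3
```

Emit:
move_arm --series '[[[0, 0, 0], [0.002, 0, 0], 0], [[0, 0, 0], [0, 0, 0], 0]]'

```text
time_s: 14.75
tcp_pos: [0.5226, 0.0061, 0.1357]
ee_rot: [[0.225, -0.974, -0.002], [-0.974, -0.225, 0.007], [-0.008, 0.001, -1.0]]
wrist_force: [-4.2, 18.4, -4.5]
gripper_width: 0.007
gripper_force: 7.7
```

Emit:
move_arm --series '[[[0, 0, 0], [-0.022, 0, 0], 0], [[0, 0, 0], [-0.022, 0, 0], 0], [[0, 0, 0], [-0.022, 0, 0], 0], [[0, 0, 0], [-0.022, 0, 0], 0], [[0, 0, 0], [0, 0, 0], 0]]'

```text
time_s: 15.25
tcp_pos: [0.5136, 0.0455, 0.138]
ee_rot: [[0.229, -0.974, -0.0], [-0.974, -0.229, -0.001], [0.0, 0.0, -1.0]]
wrist_force: [0.1, -0.3, -0.2]
gripper_width: 0.004
gripper_force: 0.0
```

Emit:
move_arm --series '[[[0, 0, 0], [0.006, 0, 0], 0], [[0, 0, 0], [0.006, 0, 0], 0], [[0, 0, 0], [0.004, 0, 0], 0], [[0, 0, 0], [0, 0, 0], 0]]'

```text
time_s: 15.65
tcp_pos: [0.5158, 0.0366, 0.1382]
ee_rot: [[0.226, -0.974, 0.0], [-0.974, -0.226, 0.0], [-0.0, -0.0, -1.0]]
wrist_force: [-1.8, 1.4, 1.8]
gripper_width: 0.008
gripper_force: 1.3
```

Emit:
move_arm --series '[[[0, 0, 0], [0.003, 0, 0], 0], [[0, 0, 0], [0.003, 0, 0], 0], [[0, 0, 0], [0, 0, 0], 0]]'

```text
time_s: 15.95
tcp_pos: [0.5164, 0.034, 0.1381]
ee_rot: [[0.227, -0.974, -0.0], [-0.974, -0.227, 0.0], [-0.0, 0.0, -1.0]]
wrist_force: [-1.8, 4.0, 1.7]
gripper_width: 0.003
gripper_force: 1.6
```

Emit:
move_arm --series '[[[0, 0, 0], [0.002, 0, 0], 0], [[0, 0, 0], [0.002, 0, 0], 0], [[0, 0, 0], [0, 0, 0], 0]]'

```text
time_s: 16.25
tcp_pos: [0.5167, 0.0327, 0.1381]
ee_rot: [[0.227, -0.974, -0.0], [-0.974, -0.227, 0.001], [-0.001, -0.0, -1.0]]
wrist_force: [-3.7, 5.3, 2.9]
gripper_width: 0.002
gripper_force: 3.2
```

Emit:
move_arm --series '[[[0, 0, 0], [0.002, 0, 0], 0], [[0, 0, 0], [0.002, 0, 0], 0], [[0, 0, 0], [0, 0, 0], 0]]'

```text
time_s: 16.55
tcp_pos: [0.517, 0.0315, 0.1381]
ee_rot: [[0.227, -0.974, -0.0], [-0.974, -0.227, 0.002], [-0.002, -0.0, -1.0]]
wrist_force: [-4.6, 8.0, 3.8]
gripper_width: 0.005
gripper_force: 4.5
```

Emit:
move_arm --series '[[[0, 0, 0], [0.002, 0, 0], 0], [[0, 0, 0], [0.002, 0, 0], 0], [[0, 0, 0], [0, 0, 0], 0]]'

```text
time_s: 16.85
tcp_pos: [0.5174, 0.0301, 0.1381]
ee_rot: [[0.227, -0.974, -0.0], [-0.974, -0.227, 0.003], [-0.003, -0.0, -1.0]]
wrist_force: [-5.1, 9.9, 5.1]
gripper_width: 0.005
gripper_force: 5.9
```

Emit:
move_arm --series '[[[0, 0, 0], [0.002, 0, 0], 0], [[0, 0, 0], [0, 0, 0], 0], [[0, 0, 0], [0, 0, 0], 0]]'

```text
time_s: 17.15
tcp_pos: [0.5175, 0.0294, 0.1381]
ee_rot: [[0.227, -0.974, -0.0], [-0.974, -0.227, 0.003], [-0.003, -0.0, -1.0]]
wrist_force: [-4.3, 11.5, 5.3]
gripper_width: 0.003
gripper_force: 6.4
```

Emit:
move_arm --series '[[[0, 0, 0], [0.002, 0, 0], 0], [[0, 0, 0], [0.001, 0, 0], 0], [[0, 0, 0], [0, 0, 0], 0]]'

```text
time_s: 17.45
tcp_pos: [0.5178, 0.0282, 0.138]
ee_rot: [[0.227, -0.974, -0.0], [-0.974, -0.227, 0.004], [-0.004, -0.0, -1.0]]
wrist_force: [-5.3, 13.2, 4.5]
gripper_width: 0.003
gripper_force: 6.8
```

Emit:
move_arm --series '[[[0, 0, 0], [0.002, 0, 0], 0], [[0, 0, 0], [0.001, 0, 0], 0], [[0, 0, 0], [0, 0, 0], 0]]'

```text
time_s: 17.75
tcp_pos: [0.5181, 0.0267, 0.1378]
ee_rot: [[0.227, -0.974, -0.001], [-0.974, -0.227, 0.004], [-0.004, -0.0, -1.0]]
wrist_force: [-5.7, 12.1, 3.8]
gripper_width: 0.007
gripper_force: 6.8
```

Emit:
move_arm --series '[[[0, 0, 0], [0.002, 0, 0], 0], [[0, 0, 0], [0, 0, 0], 0], [[0, 0, 0], [0, 0, 0], 0]]'

```text
time_s: 18.05
tcp_pos: [0.5183, 0.0258, 0.1377]
ee_rot: [[0.227, -0.974, -0.001], [-0.974, -0.227, 0.004], [-0.004, -0.0, -1.0]]
wrist_force: [-5.0, 12.5, 3.8]
gripper_width: 0.006
gripper_force: 6.8
```

Emit:
move_arm --series '[[[0, 0, 0], [0.002, 0, 0], 0], [[0, 0, 0], [0.001, 0, 0], 0], [[0, 0, 0], [0, 0, 0], 0]]'

```text
time_s: 18.35
tcp_pos: [0.5186, 0.0245, 0.1376]
ee_rot: [[0.227, -0.974, -0.001], [-0.974, -0.227, 0.004], [-0.004, -0.0, -1.0]]
wrist_force: [-5.4, 12.6, 3.6]
gripper_width: 0.01
gripper_force: 7.0
```

Emit:
move_arm --series '[[[0, 0, 0], [0.002, 0, 0], 0], [[0, 0, 0], [0.001, 0, 0], 0], [[0, 0, 0], [0, 0, 0], 0]]'

```text
time_s: 18.65
tcp_pos: [0.5189, 0.0232, 0.1373]
ee_rot: [[0.227, -0.974, -0.001], [-0.974, -0.227, 0.004], [-0.004, -0.0, -1.0]]
wrist_force: [-5.2, 14.3, 1.9]
gripper_width: 0.0
gripper_force: 7.0
```

Emit:
move_arm --series '[[[0, 0, 0], [0.002, 0, 0], 0], [[0, 0, 0], [0, 0, 0], 0], [[0, 0, 0], [0, 0, 0], 0]]'

```text
time_s: 18.95
tcp_pos: [0.5191, 0.0224, 0.1372]
ee_rot: [[0.226, -0.974, -0.001], [-0.974, -0.226, 0.005], [-0.005, -0.0, -1.0]]
wrist_force: [-5.1, 14.0, 1.4]
gripper_width: 0.009
gripper_force: 7.1
```

Emit:
move_arm --series '[[[0, 0, 0], [0.002, 0, 0], 0], [[0, 0, 0], [0, 0, 0], 0], [[0, 0, 0], [0, 0, 0], 0]]'

```text
time_s: 19.25
tcp_pos: [0.5192, 0.0215, 0.137]
ee_rot: [[0.226, -0.974, -0.001], [-0.974, -0.226, 0.005], [-0.005, 0.0, -1.0]]
wrist_force: [-5.6, 14.3, 0.1]
gripper_width: 0.002
gripper_force: 7.1
```

Emit:
move_arm --series '[[[0, 0, 0], [0.002, 0, 0], 0], [[0, 0, 0], [0, 0, 0], 0], [[0, 0, 0], [0, 0, 0], 0]]'

```text
time_s: 19.55
tcp_pos: [0.5194, 0.0207, 0.1368]
ee_rot: [[0.226, -0.974, -0.001], [-0.974, -0.226, 0.005], [-0.005, 0.0, -1.0]]
wrist_force: [-4.2, 15.1, 0.6]
gripper_width: 0.003
gripper_force: 7.4
```

Emit:
move_arm --series '[[[0, 0, 0], [0.002, 0, 0], 0], [[0, 0, 0], [0, 0, 0], 0], [[0, 0, 0], [0, 0, 0], 0]]'

```text
time_s: 19.85
tcp_pos: [0.5195, 0.0201, 0.1367]
ee_rot: [[0.226, -0.974, -0.001], [-0.974, -0.226, 0.006], [-0.006, 0.0, -1.0]]
wrist_force: [-5.2, 17.1, -0.6]
gripper_width: 0.01
gripper_force: 8.0
```

Emit:
move_arm --series '[[[0, 0, 0], [0.002, 0, 0], 0], [[0, 0, 0], [0, 0, 0], 0], [[0, 0, 0], [0, 0, 0], 0]]'

```text
time_s: 20.15
tcp_pos: [0.5196, 0.0196, 0.1366]
ee_rot: [[0.226, -0.974, -0.002], [-0.974, -0.226, 0.006], [-0.007, 0.0, -1.0]]
wrist_force: [-5.6, 17.5, 0.5]
gripper_width: 0.005
gripper_force: 8.7
```

Emit:
move_arm --series '[[[0, 0, 0], [0.001, 0, 0], 0], [[0, 0, 0], [0, 0, 0], 0], [[0, 0, 0], [0, 0, 0], 0]]'

```text
time_s: 20.45
tcp_pos: [0.5197, 0.0193, 0.1366]
ee_rot: [[0.226, -0.974, -0.001], [-0.974, -0.226, 0.007], [-0.007, -0.0, -1.0]]
wrist_force: [-4.7, 18.9, -0.3]
gripper_width: 0.004
gripper_force: 9.1
```

Emit:
move_arm --series '[[[0, 0, 0], [0.001, 0, 0], 0], [[0, 0, 0], [0, 0, 0], 0], [[0, 0, 0], [0, 0, 0], 0]]'

```text
time_s: 20.75
tcp_pos: [0.5198, 0.019, 0.1365]
ee_rot: [[0.226, -0.974, -0.002], [-0.974, -0.226, 0.007], [-0.007, -0.0, -1.0]]
wrist_force: [-5.0, 18.9, -0.1]
gripper_width: 0.006
gripper_force: 9.4
```

Emit:
move_arm --series '[[[0, 0, 0], [0.001, 0, 0], 0], [[0, 0, 0], [0, 0, 0], 0], [[0, 0, 0], [0, 0, 0], 0], [[0, 0, 0], [0, 0, 0], 0]]'

```text
time_s: 21.15
tcp_pos: [0.5198, 0.0187, 0.1364]
ee_rot: [[0.226, -0.974, -0.002], [-0.974, -0.226, 0.007], [-0.008, -0.0, -1.0]]
wrist_force: [-5.6, 20.4, 0.0]
gripper_width: 0.008
gripper_force: 9.7
```

Run:
```python
from h import *
from st import u
s=[np.array(r.sense()["wrist_force"])@u]
for i in range(3): c=r.capture("scene"); s.append(np.array(r.sense()["wrist_force"])@u)
print(s)
x=c["img"][170:270,150:330][:,:,::-1];cv2.imwrite("pics/s2.png",cv2.resize(x,(720,400),interpolation=2))
```

```text
tcp u,v,z -0.034988818260849194 0.001125975561086912 0.1364301278167108 F 21.12646488352781 21.15
top lever_top 0.6 0.005278726396720492 0.00029835343997807536
top rail 0.64 0.11216616815544513 0.003264295590964338
top jaw_pad 0.56 0.010493717636907823 4.271890274929214e-05
wrist trigger_face 0.87 -0.04691005730984283 -0.002463648897563631
[np.float64(20.46588224044094), np.float64(20.032170698758048), np.float64(20.451125048836452), np.float64(20.81768399683414)]
```

View pics/s2.png

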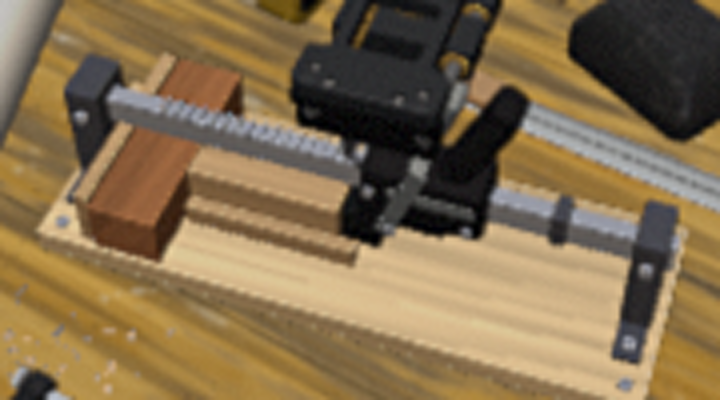

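The crop shows the rail's shoulder against the post at about (190,180), with no visible gap. The trigger holds about 20.5 N, so I take it a little further into the band.

Emit:
move_arm --series '[[[0, 0, 0], [0.001, 0, 0], 0], [[0, 0, 0], [0, 0, 0], 0], [[0, 0, 0], [0, 0, 0], 0], [[0, 0, 0], [0, 0, 0], 0]]'

```text
time_s: 22.2
tcp_pos: [0.5199, 0.0184, 0.1364]
ee_rot: [[0.226, -0.974, -0.002], [-0.974, -0.226, 0.008], [-0.008, -0.0, -1.0]]
wrist_force: [-6.3, 20.3, -0.4]
gripper_width: 0.005
gripper_force: 9.9
```

Emit:
move_arm --series '[[[0, 0, 0], [0.001, 0, 0], 0], [[0, 0, 0], [0, 0, 0], 0], [[0, 0, 0], [0, 0, 0], 0], [[0, 0, 0], [0, 0, 0], 0]]'

```text
time_s: 22.6
tcp_pos: [0.52, 0.018, 0.1363]
ee_rot: [[0.226, -0.974, -0.002], [-0.974, -0.226, 0.008], [-0.008, -0.0, -1.0]]
wrist_force: [-6.1, 20.8, -1.7]
gripper_width: 0.005
gripper_force: 10.0
```

Emit:
move_arm --series '[[[0, 0, 0], [0.001, 0, 0], 0], [[0, 0, 0], [0, 0, 0], 0], [[0, 0, 0], [0, 0, 0], 0], [[0, 0, 0], [0, 0, 0], 0]]'

```text
time_s: 23.0
tcp_pos: [0.5201, 0.0176, 0.1362]
ee_rot: [[0.226, -0.974, -0.002], [-0.974, -0.226, 0.008], [-0.008, -0.0, -1.0]]
wrist_force: [-6.8, 21.0, -1.7]
gripper_width: 0.007
gripper_force: 10.3
```

Emit:
move_arm --series '[[[0, 0, 0], [-0.01, 0, 0], 0], [[0, 0, 0], [-0.02, 0, 0], 0], [[0, 0, 0], [-0.03, 0, 0], 0], [[0, 0, 0], [-0.03, 0, 0], 0], [[0, 0, 0], [-0.03, 0, 0], 0], [[0, 0, 0], [-0.03, 0, 0], 0], [[0, 0, 0], [0, 0, 0], 0]]'

```text
time_s: 23.7
tcp_pos: [0.5044, 0.0867, 0.138]
ee_rot: [[0.229, -0.973, 0.0], [-0.973, -0.229, -0.0], [0.001, -0.0, -1.0]]
wrist_force: [0.2, 0.5, -0.3]
gripper_width: 0.0
gripper_force: 0.0
```

```bash
python3 st.py
```

```text
tcp u,v,z 0.03478688576251964 0.0007677051836572729 0.13795198791147031 F 0.41867190640266355 23.7
top trigger_face 0.54 -0.011327170849326183 0.0030417488125556343
wrist trigger_face 0.9 -0.01576001590581661 -0.0015868160708838407
wrist lever_top 0.87 0.006385414320698514 -0.001535865299750454
wrist jaw_pad 0.67 0.006781739252287506 -0.0020235282193760153
```

Emit:
move_arm --series '[[[0, 0, 0], [0, 0, 0.024], 0], [[0, 0, 0], [0, 0, 0.024], 0], [[0, 0, 0], [0.01, 0, 0], 0], [[0, 0, 0], [0.01, 0, 0], 0], [[0, 0, 0], [0, 0, 0], 0]]'

```text
time_s: 24.7
tcp_pos: [0.5069, 0.0755, 0.1141]
ee_rot: [[0.226, -0.974, 0.0], [-0.974, -0.226, -0.0], [0.0, -0.0, -1.0]]
wrist_force: [-0.6, -1.0, 0.0]
gripper_width: 0.009
gripper_force: 0.0
```

Emit:
move_arm --series '[[[0, 0, 0], [0.006, 0, 0], 0], [[0, 0, 0], [0.006, 0, 0], 0], [[0, 0, 0], [0.006, 0, 0], 0], [[0, 0, 0], [0.006, 0, 0], 0], [[0, 0, 0], [0, 0, 0], 0]]'

```text
time_s: 25.2
tcp_pos: [0.51, 0.0646, 0.1147]
ee_rot: [[0.227, -0.974, 0.002], [-0.974, -0.227, 0.001], [-0.001, -0.002, -1.0]]
wrist_force: [-0.8, 3.3, 2.9]
gripper_width: 0.003
gripper_force: 1.9
```

Emit:
move_arm --series '[[[0, 0, 0], [0.006, 0, 0], 0], [[0, 0, 0], [0.006, 0, 0], 0], [[0, 0, 0], [0.006, 0, 0], 0], [[0, 0, 0], [0.006, 0, 0], 0], [[0, 0, 0], [0, 0, 0], 0]]'

```text
time_s: 25.7
tcp_pos: [0.5128, 0.0529, 0.1149]
ee_rot: [[0.227, -0.974, 0.002], [-0.974, -0.227, 0.001], [-0.0, -0.002, -1.0]]
wrist_force: [-2.0, 4.8, 5.5]
gripper_width: 0.005
gripper_force: 3.1
```

Emit:
move_arm --series '[[[0, 0, 0], [0.006, 0, 0], 0], [[0, 0, 0], [0.006, 0, 0], 0], [[0, 0, 0], [0.006, 0, 0], 0], [[0, 0, 0], [0.006, 0, 0], 0], [[0, 0, 0], [0, 0, 0], 0]]'

```text
time_s: 26.2
tcp_pos: [0.5154, 0.0412, 0.1149]
ee_rot: [[0.227, -0.974, 0.002], [-0.974, -0.227, 0.001], [-0.0, -0.002, -1.0]]
wrist_force: [-1.7, 4.0, 6.8]
gripper_width: 0.004
gripper_force: 3.2
```

Emit:
move_arm --series '[[[0, 0, 0], [0.006, 0, 0], 0], [[0, 0, 0], [0.006, 0, 0], 0], [[0, 0, 0], [0.006, 0, 0], 0], [[0, 0, 0], [0.006, 0, 0], 0], [[0, 0, 0], [0, 0, 0], 0]]'

```text
time_s: 26.7
tcp_pos: [0.5181, 0.0295, 0.1149]
ee_rot: [[0.227, -0.974, 0.001], [-0.974, -0.227, 0.001], [-0.0, -0.001, -1.0]]
wrist_force: [-2.5, 4.2, 6.6]
gripper_width: 0.005
gripper_force: 3.2
```

Emit:
move_arm --series '[[[0, 0, 0], [0.006, 0, 0], 0], [[0, 0, 0], [0.006, 0, 0], 0], [[0, 0, 0], [0.006, 0, 0], 0], [[0, 0, 0], [0, 0, 0], 0]]'

```text
time_s: 27.1
tcp_pos: [0.5198, 0.0218, 0.115]
ee_rot: [[0.227, -0.974, 0.001], [-0.974, -0.227, 0.003], [-0.002, -0.002, -1.0]]
wrist_force: [-3.6, 9.2, 8.3]
gripper_width: 0.001
gripper_force: 6.0
```

Emit:
move_arm --series '[[[0, 0, 0], [0.004, 0, 0], 0], [[0, 0, 0], [0, 0, 0], 0]]'

```text
time_s: 27.3
tcp_pos: [0.52, 0.0213, 0.115]
ee_rot: [[0.227, -0.974, 0.001], [-0.974, -0.227, 0.005], [-0.004, -0.002, -1.0]]
wrist_force: [-7.1, 15.6, 9.7]
gripper_width: 0.007
gripper_force: 9.3
```

Emit:
move_arm --series '[[[0, 0, 0], [0.004, 0, 0], 0], [[0, 0, 0], [0, 0, 0], 0]]'

```text
time_s: 27.5
tcp_pos: [0.5201, 0.0209, 0.1151]
ee_rot: [[0.226, -0.974, 0.001], [-0.974, -0.226, 0.007], [-0.007, -0.003, -1.0]]
wrist_force: [-9.0, 21.8, 11.6]
gripper_width: 0.004
gripper_force: 12.7
```

```bash
python3 st.py
python3 - <<'E'
from h import *
c=r.capture("scene")
x=c["img"][170:270,150:330][:,:,::-1];cv2.imwrite("pics/s3.png",cv2.resize(x,(720,400),interpolation=2))
E
```

```text
tcp u,v,z -0.03287402068937002 0.0003462400685207374 0.11506499378275727 F 23.29288087576755 27.5
top rail 0.66 0.10599518959597952 0.0015476262946410987
wrist trigger_face 0.56 -0.053977590754397016 -0.00010256740609897763
```

View pics/s3.png

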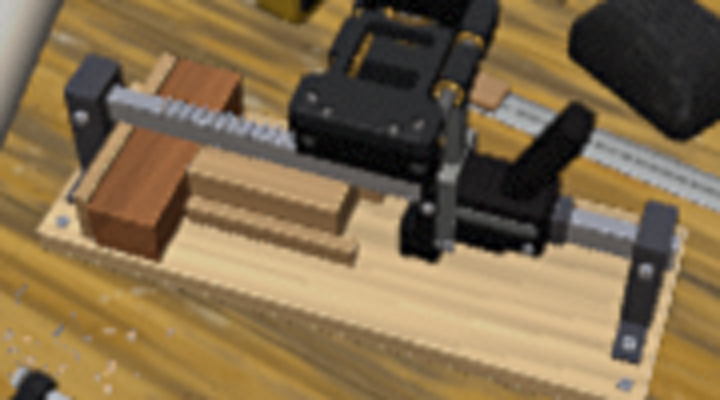

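The head is hard against the stop collar at about (560,225), and the rail is still shut at (190,180). I back off and lift clear.

Emit:
move_arm --series '[[[0, 0, 0], [-0.01, 0, 0], 0], [[0, 0, 0], [-0.02, 0, 0], 0], [[0, 0, 0], [-0.03, 0, 0], 0], [[0, 0, 0], [-0.04, 0, 0], 0], [[0, 0, 0], [0, 0, -0.06], 0], [[0, 0, 0], [0, 0, -0.08], 0], [[0, 0, 0], [0, 0, -0.08], 0], [[0, 0, 0], [-0.08, 0, -0.04], 0], [[0, 0, 0], [0, 0, 0], 0], [[0, 0, 0], [0, 0, 0], 0]]'

```text
time_s: 29.05
tcp_pos: [0.4993, 0.1041, 0.2433]
ee_rot: [[0.228, -0.974, -0.002], [-0.974, -0.228, -0.001], [0.001, 0.002, -1.0]]
wrist_force: [-0.4, -0.3, 0.1]
gripper_width: 0.002
gripper_force: 0.0
```

```bash
python3 st.py
python3 - <<'E'
from h import *
c=r.capture("scene")
x=c["img"][170:270,150:330][:,:,::-1];cv2.imwrite("pics/s4.png",cv2.resize(x,(720,400),interpolation=2))
E
```

```text
tcp u,v,z 0.05287162649407666 0.001717816387644605 0.2433199986810497 F -0.2089973384733128 29.05
top lever_top 0.54 -0.01997453381293466 0.00690230225211183
top rail 0.55 0.10395535157020004 0.005711912665029387
top jaw_pad 0.75 -0.005232552333148206 -0.0026055999385983706
wrist lever_top 0.66 -0.026562630854314283 -0.0011736518127615687
wrist rail 0.89 0.09556965102489968 -0.00021702862339784086
wrist jaw_pad 0.44 -0.029478349904611907 -0.003964379669592166
```

View pics/s4.png

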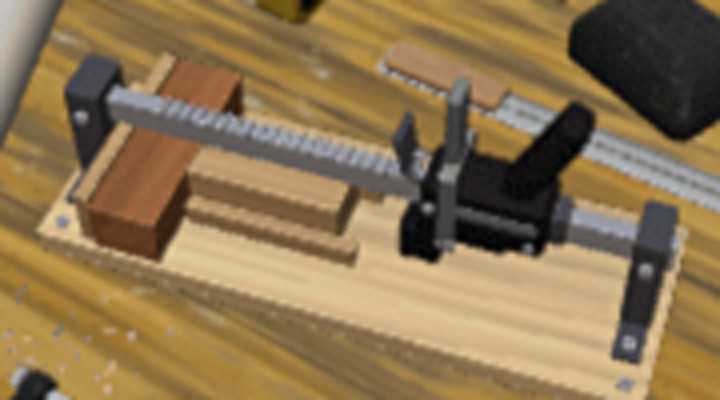

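The head is at the collar (560,220), the lever (405,145) and trigger (458,140) have sprung back, and the rail is shut on the post (190,180).

```bash
python3 -c "
from station import r
print(r.finish_job())"
```

```text
the job is handed in; nothing more can be done
None
```

The job is handed in at about 29 s of the 61 s allowed; no verdict came back. I squeezed until the trigger held at about 22 N (19–25 is shut and tight), and the final picture shows the joint shut, the head home against its collar, and the trigger and lever sprung back.

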